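# Sort out the blunt sanding blocks by their drag

### The job

Three sanding blocks lie grit down on the big plywood offcut in the screen-printing studio, and one or two of them have gone blunt, which cannot be seen: drag them a few centimetres along the offcut under light hand pressure (about a kilo, never leaning hard on them) and feel whether they bite or glide. Put every blunt block in the white waste tub and leave every sharp one lying flat, grit down, on the big offcut. The fourth block on the small offcut is in use by someone else: leave it, the ink jar and the brush where they are.

Things in the scene. Friction and masses are not known exactly. Their poses are not given: they have to be found in the camera images.
- offcut: Big plywood offcut, 260 mm (its x) by 400 mm (its y), 18 mm thick, screwed flat to the bench. Origin: centre of its underside; z up. Three blocks lie on it in a row along its y, their length along its x. While sliding on it, a sharp sole resists with about 0.7 to 1 times the force pressing it on the wood (own weight included), a blunt one 0.2 to 0.35 times. Press 5 to 15 N; over 25 N is leaning on it.
- place_1 (a point): Where the first block lies: point on the big offcut's top, 10 mm from its middle to its -x and 130 mm to its -y. The centre of the block's sole is within 8 mm of it in the offcut's x and 6 mm in y, the block turned up to 0.15 rad from the offcut. The point belongs to the offcut and does not follow the block. Which block is blunt changes each time.
- place_2 (a point): The same for the middle block (10 mm to the offcut's -x, 0 in y). All blocks look alike: hand sanding blocks 110 mm long, 58 mm wide, 42 mm high, about 180 g: a hardwood body with flat bare long sides, the place to grip, over a sole 10 mm thick (brown abrasive sheet under dark springy foam). The foam gives about 1 mm for every 3 N of pressure, 6 mm at most.
- place_3 (a point): The same for the third block (10 mm to the offcut's -x, 130 mm to its +y). The space from the row to the offcut's +x edge is free for dragging.
- waste_tub: White open plastic tub, 260 mm (its x) by 210 mm (its y) outside, 65 mm high, walls and floor 4 mm, rim strip standing 7 mm out, fixed on the bench. Origin: centre of its underside; z up. Room for two blocks side by side, each with its length along the tub's x.
- narrow_offcut: The small plywood offcut, 170 by 110 mm, 18 mm thick, fixed on the bench. Origin: centre of its underside. The fourth sanding block lies on it, to be left alone.
- parked (a point): Centre of the top of the small offcut, where the fourth block lies.
- ink_jar: Bystander: closed ink jar, 84 mm across, 105 mm high, standing beyond the offcut. Origin: centre of its underside.
- dust_brush: Bystander: hand brush lying along y on the bench beyond the offcut. Origin: under its middle.

How it is judged (in metres and radians):
On the way:
1. a block has been dragged along the big offcut under light pressure (((contact force between sharp_1_sole_c0 and offcut above 3.5 N and distance of sharp_1 from where it was at the start of the episode above 0.015 m) or (contact force between sharp_2_sole_c0 and offcut above 3.5 N and distance of sharp_2 from where it was at the start of the episode above 0.015 m) or (contact force between blunt_1_sole_c0 and offcut above 3.5 N and distance of blunt_1 from where it was at the start of the episode above 0.015 m) or (contact force between blunt_2_sole_c0 and offcut above 3.5 N and distance of blunt_2 from where it was at the start of the episode above 0.015 m))), for 0.1 s.
At the end, for the whole second after the job is handed in: Blunt blocks from the big offcut lie in the waste tub below its rim; sharp ones lie flat (within 6 degrees), sole down, centres 10 mm or more inside the big offcut's edges; the fourth block is within 10 mm of its start, jar and brush within 30 mm; all is released (((horizontal distance between sharp_1_sole_c0 and parked below 0.03 m and distance of sharp_1_sole_c0 from where it was at the start of the episode below 0.01 m) or (x of sharp_1_sole_c0 in the frame of offcut between -0.12 and 0.12 m and y of sharp_1_sole_c0 in the frame of offcut between -0.19 and 0.19 m and z of sharp_1_sole_c0 in the frame of offcut between 0.015 and 0.025 m and angle between sharp_1_sole_c0's own z axis and vertical below 0.1 rad)) and ((horizontal distance between sharp_2_sole_c0 and parked below 0.03 m and distance of sharp_2_sole_c0 from where it was at the start of the episode below 0.01 m) or (x of sharp_2_sole_c0 in the frame of offcut between -0.12 and 0.12 m and y of sharp_2_sole_c0 in the frame of offcut between -0.19 and 0.19 m and z of sharp_2_sole_c0 in the frame of offcut between 0.015 and 0.025 m and angle between sharp_2_sole_c0's own z axis and vertical below 0.1 rad)) and ((horizontal distance between blunt_1_sole_c0 and parked below 0.03 m and distance of blunt_1_sole_c0 from where it was at the start of the episode below 0.01 m) or (x of blunt_1_sole_c0 in the frame of waste_tub between -0.126 and 0.126 m and y of blunt_1_sole_c0 in the frame of waste_tub between -0.101 and 0.101 m and z of blunt_1_sole_c0 in the frame of waste_tub between 0 and 0.055 m)) and ((horizontal distance between blunt_2_sole_c0 and parked below 0.03 m and distance of blunt_2_sole_c0 from where it was at the start of the episode below 0.01 m) or (x of blunt_2_sole_c0 in the frame of waste_tub between -0.126 and 0.126 m and y of blunt_2_sole_c0 in the frame of waste_tub between -0.101 and 0.101 m and z of blunt_2_sole_c0 in the frame of waste_tub between 0 and 0.055 m)) and distance of each of ink_jar, dust_brush from where it was at the start of the episode below 0.03 m); the robot touches nothing.
It fails at once if a block is pressed on the big offcut with more than 25 N (contact force between any of sharp_1_sole_c0, sharp_2_sole_c0, blunt_1_sole_c0, blunt_2_sole_c0 and offcut above 25 N).
It fails at once if the fourth block is moved, or another block is put on the small offcut ((horizontal distance between sharp_1_sole_c0 and parked below 0.08 m and distance of sharp_1_sole_c0 from where it was at the start of the episode above 0.015 m) or (horizontal distance between sharp_2_sole_c0 and parked below 0.08 m and distance of sharp_2_sole_c0 from where it was at the start of the episode above 0.015 m) or (horizontal distance between blunt_1_sole_c0 and parked below 0.08 m and distance of blunt_1_sole_c0 from where it was at the start of the episode above 0.015 m) or (horizontal distance between blunt_2_sole_c0 and parked below 0.08 m and distance of blunt_2_sole_c0 from where it was at the start of the episode above 0.015 m)).
It fails at once if the ink jar or the brush is pushed away (distance of any of ink_jar, dust_brush from where it was at the start of the episode above 0.03 m).
It also fails if it takes over 70 s, if anything falls off the work surface, if the arm or the gripper's body presses on something with over 40 N, if the wrist force passes 120 N, or if a joint passes its speed limit or range.

### The arm

A 7-joint arm with a two-finger parallel gripper is mounted at the origin on the work surface. World frame = base frame: x ahead of the robot, y to its left, z up, the work surface at z = 0. Lengths are in mm, angles in rad, forces in N, time in s.
With the tool pointing down it reaches from about 425 to 950 mm from the base axis. Payload 16.7 kg.
Tool frame: the origin (TCP) lies between the finger pads; the fingertips stand 11 mm ahead of it and the grasp point (between the pads) lies 8 mm behind it (ctrl.nose_length is the distance from the TCP to the fingertips, in mm); z points along the fingers, y is the line along which they close (so a half turn about z gives the same grasp; the last joint's range is limited). The gripper opens to 94 mm and grips with 3 to 60 N. Pads are 16 mm wide; open, the fingers measure 119 mm over their backs; the gripper's body (75 mm by 177 mm) begins 78 mm behind the grasp point.
Start: joints at [-1.411, 0.426, 0.074, 1.606, -0.034, 1.111, -0.067], TCP at [205.146, 643.03, 182.367] pointing down, gripper open.
Joint ranges: [-2.85, 2.85], [-0.5, 2.14], [-1.23, 1.37], [0.21, 2.46], [-1.02, 4.16], [0.16, 2.05], [-2.73, 2.73]. Speed limits (rad/s): [1.89, 1.89, 2.39, 2.39, 3.01, 3.01, 3.01].

### API

Orientations are given as a unit quaternion [w, x, y, z].
In Python, from cell import ctrl, fingers, grab_frame, calibration, job, status gives the robot as it stands. The module is installed in compiled form; this text tells all that it offers. Calls block until the motion is done:
- ctrl.move_to(position, orientation): joint-space move of the TCP to a pose.
- ctrl.move_l(position, orientation=None, rate=150): straight line of the TCP; orientation=None keeps the orientation; rate is the mean speed in mm/s.
- ctrl.goto_joints(angles): joint-space move.
- fingers.gripper_to(opening, effort=None): opening from 0.0 (shut) to 1.0 (fully open); effort is the grip in N (None keeps the last); returns when the fingers have stopped.
- ctrl.sleep(seconds).
- ctrl.solve_ik(position, orientation): joint angles nearest the present ones, or None.
- grab_frame(name): name is "scene" or "top"; returns (picture, depth): 384x512x3 uint8, red, green, blue; 384x512 float32, mm along the optical axis (not along the pixel's ray), 0 where there is no reading.
- calibration(name): a dict with "camera_matrix" (3x3 intrinsics, pixels), "camera_from_world" (4x4, takes a point from world to camera coordinates). Camera axes: x right, y down, z forward; pixel columns grow to the right and rows downward; lengths in mm; the calibration is good to about 2 mm. A picture is of the moment at which its call begins. calibration takes no time and is no camera call.
A pose or a line that the arm cannot do raises ctrl.PlanningError and nothing moves.
- job.close_job(): hands the job in; it is judged then, once.
Readings, each from a call of its own:
- status.get_clock(): time.
- status.get_joint_pos(): joint angles.
- status.get_qvel(): joint speeds.
- status.get_effort(): joint torques, N m.
- status.get_tool_pos(): TCP position.
- status.get_ee_rot(): TCP orientation.
- status.get_wrist_force(): force on the tool from outside, world axes, zero at the start.
- status.get_wrist_torque(): the same for the moment, N m.
- status.get_width(): opening from 0.0 (shut) to 1.0 (fully open).
- status.get_grasp_force(): force on a finger pad.
Only numpy, scipy, OpenCV 4.12 (cv2) and the standard library are available. Lean on these libraries where they do the work, as an engineer would, in place of code of your own. Each camera call takes 0.05 s, during which the arm holds its last target. There are 200 camera calls.

## Working session

There is one attempt and no reset: what is moved stays moved. The work goes in short steps, each a Python script; the robot and the scene stay as the last script left them, time stands still between calls to the robot, and variables do not carry over. Pictures are saved under pics/ and viewed, at most 10 in all, crops included, and the job is handed in when it is done.

```bash
mkdir -p pics; ls
cat > h.py <<'E'
import numpy as np, cv2
from cell import ctrl, fingers, grab_frame, calibration, job, status
def cloud(n, save=None):
    im,d=grab_frame(n); c=calibration(n); K=np.array(c["camera_matrix"]); T=np.linalg.inv(np.array(c["camera_from_world"]))
    v,u=np.indices(d.shape); P=np.stack([(u-K[0,2])/K[0,0]*d,(v-K[1,2])/K[1,1]*d,d],-1)@T[:3,:3].T+T[:3,3]
    P[d==0]=np.nan
    if save: cv2.imwrite(f"pics/{save}.png",im[:,:,::-1])
    return im,P
E
python3 - <<'E'
from h import *
a,P=cloud("top","top0"); b,Q=cloud("scene","scene0")
np.savez("c.npz",a=a,P=P,b=b,Q=Q)
print(status.get_clock(),status.get_ee_rot(),status.get_wrist_force())
x=np.hstack([cv2.imread("pics/top0.png"),cv2.imread("pics/scene0.png")])
E
```

```text
pics
0.1 [-5.71200266e-05  1.53805469e-01  9.88100980e-01 -5.73194499e-04] [-0.57777198  0.57485839 -1.09185146]
```

View pics/top0.png

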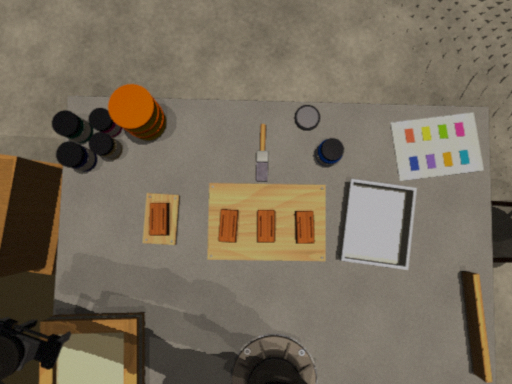

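View pics/scene0.png

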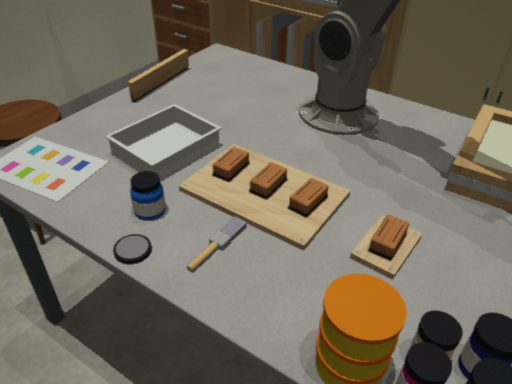

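Top view: the robot is at the bottom, with the offcut at about (267,222) and three blocks at (229,226), (266,226) and (305,227). The tub is at (378,224), the small offcut with the fourth block at (160,219), the jar at (329,152) and the brush at (262,153). Next I'll compute the poses.

```bash
cat >> h.py <<'E'
def blobs(P,zlo,zhi,x=(300,900),y=(-600,600),mn=60):
    m=((P[...,2]>zlo)&(P[...,2]<zhi)&(P[...,0]>x[0])&(P[...,0]<x[1])&(P[...,1]>y[0])&(P[...,1]<y[1])).astype(np.uint8)
    n,l,s,c=cv2.connectedComponentsWithStats(m)
    for i in range(1,n):
        if s[i,4]<mn: continue
        q=P[l==i]; r=cv2.minAreaRect(q[:,:2].astype(np.float32))
        print("px",c[i].round(),"n",s[i,4],"ctr",np.round(r[0],1),"size",np.round(r[1],0),"ang",round(r[2],1),"z",np.median(q[:,2]).round(1))
E
python3 - <<'E'
from h import *
d=np.load("c.npz")
for k in "PQ":
    P=d[k]; print(k); print("table z",np.nanmedian(P[...,2]))
    for a,b in ((52,68),(69,110),(12,25)): print(a,b); blobs(P,a,b)
E
```

```text
P
table z -0.7654851877175588
52 68
px [153. 128.] n 133 ctr [831.4 429.4] size [ 61. 135.] ang 45.6 z 62.0
px [382. 224.] n 905 ctr [ 522.1 -336.4] size [222. 272.] ang 83.3 z 64.4
px [158. 219.] n 579 ctr [520.4 391.9] size [106.  56.] ang 1.8 z 59.4
px [228. 226.] n 566 ctr [504.1 161.7] size [ 58. 108.] ang 87.5 z 59.7
px [266. 226.] n 557 ctr [505.8  36.4] size [105.  53.] ang 1.3 z 59.7
px [305. 227.] n 572 ctr [505.7 -94. ] size [107.  58.] ang 3.0 z 60.0
69 110
px [103. 133.] n 806 ctr [798.8 569.9] size [154.  60.] ang 0.1 z 104.6
px [153. 127.] n 119 ctr [827.3 423.9] size [ 40. 119.] ang 46.6 z 84.5
px [331. 150.] n 499 ctr [ 758.8 -169.9] size [81. 75.] ang 6.4 z 104.2
12 25
px [307. 120.] n 232 ctr [ 872.9 -102.4] size [54. 88.] ang 0.2 z 15.1
px [262. 157.] n 471 ctr [761.1  52.8] size [198.  38.] ang 1.3 z 18.5
px [267. 221.] n 7094 ctr [520.2  32.4] size [260. 399.] ang 0.5 z 18.5
px [162. 219.] n 991 ctr [521.3 393.5] size [112. 171.] ang 87.4 z 18.5
px [406. 211.] n 62 ctr [ 568.3 -443.8] size [  4. 132.] ang 83.0 z 18.7
Q
table z -1.6997970755552956
52 68
px [162. 
[... 668 characters left out ...]
801.7 572.7] size [157.  55.] ang 0.3 z 103.5
px [379. 366.] n 106 ctr [880.8 522.1] size [ 4. 41.] ang 71.6 z 84.0
12 25
px [162. 129.] n 297 ctr [ 461.9 -403.1] size [128. 266.] ang 49.3 z 18.5
px [187. 157.] n 227 ctr [ 531.3 -227.3] size [ 10. 250.] ang 83.1 z 18.9
px [265. 197.] n 6312 ctr [523.   35.4] size [267. 404.] ang 0.6 z 16.5
px [127. 159.] n 111 ctr [ 651.5 -363.3] size [181.   5.] ang 83.6 z 18.2
px [149. 213.] n 114 ctr [ 782.5 -147.2] size [34. 81.] ang 47.1 z 18.2
px [385. 250.] n 1369 ctr [524.4 397.4] size [111. 175.] ang 88.0 z 16.6
px [219. 239.] n 735 ctr [763.6  58.1] size [202.  43.] ang 0.5 z 16.7
px [136. 244.] n 220 ctr [874.6 -96.1] size [50. 83.] ang 0.2 z 13.0
```

```bash
cat >> h.py <<'E'
def Q(a): t=np.pi+a; return [0,np.cos(t/2),np.sin(t/2),0]
def F(n=4):
    r=[]
    for _ in range(n): r.append(status.get_wrist_force()); ctrl.sleep(0.02)
    return np.mean(r,0)
def test(x,y,a):
    "grip block, press, drag 40 mm; returns (ratio, pose) still holding, pressure relieved"
    q=Q(a); ctrl.move_to([x,y,110],q); fingers.gripper_to(1.0)
    ctrl.move_l([x,y,36],q); f0=F(8)
    fingers.gripper_to(0.3,45); f1=F(); print("f0",f0.round(2),"gripped",f1.round(2),"w",status.get_width()*94,"clk",status.get_clock())
    z=36
    while z>30:
        z-=0.7; ctrl.move_l([x,y,z],q,rate=10); fz=F()[2]-f0[2]
        if fz>7: break
    g=F(); R=[]; print("press z",round(z,1),(g-f0).round(2))
    for i in range(1,9):
        ctrl.move_l([x+5*i,y,z],q,rate=25); f=F(2)-f0; R.append(f)
        if f[2]>17: z+=1
        if f[2]<4: z-=0.7
    R=np.array(R); print(R.round(1)); N=R[:,2]+1.8
    mu=np.median(np.abs(R[2:,0])/N[2:]); print("mu",mu)
    ctrl.move_l([x+40,y,36],q,rate=20)
    print("relieved",(F()-f0).round(2),"clk",status.get_clock()); return mu
E
python3 - <<'E'
from h import *
test(506.5,164,np.radians(-3))
E
```

```text
f0 [-0.1   0.07 -0.12] gripped [0.29 0.21 2.1 ] w 28.17781605071879 clk 4.3083
press z 33.9 [-0.36 -0.89  8.31]
[[-2.2 -0.1  8.1]
 [-1.7  0.8  8. ]
 [-1.7  0.1  8.7]
 [-1.6  0.6  8.4]
 [-1.4  0.5  8.1]
 [-2.2  0.5  8.7]
 [-1.2  0.4  8.6]
 [-1.1  0.   8.6]]
mu 0.15263732178594513
relieved [-0.32  0.5   2.59] clk 8.7167
```

Run:
```python
from h import *
print(status.get_width(),status.get_grasp_force(),status.get_tool_pos(),status.get_ee_rot())
a,P=cloud("scene","s1"); blobs(P,52,68)
cv2.imwrite("pics/s1c.png",cv2.resize(a[100:280,180:440,::-1],None,fx=3,fy=3))
```

```text
0.30150657230338035 1.3431050681174383 [546.45510077 164.03172097  35.86895509] [-3.05792215e-05  2.61503838e-02  9.99658020e-01 -3.85267510e-06]
px [162. 133.] n 1054 ctr [ 523.9 -331.9] size [228. 279.] ang 83.5 z 61.8
px [230. 159.] n 472 ctr [508.7 -88.5] size [110.  58.] ang 2.3 z 57.6
px [268. 175.] n 530 ctr [509.   41.4] size [112.  60.] ang 0.5 z 57.6
px [299. 202.] n 524 ctr [549.8 167.1] size [ 58. 110.] ang 87.3 z 56.7
px [147. 200.] n 164 ctr [ 778.  -150.6] size [43. 84.] ang 49.3 z 59.5
px [390. 232.] n 788 ctr [525.1 397.6] size [109.  58.] ang 1.4 z 57.8
px [381. 371.] n 120 ctr [871.5 524.8] size [11. 61.] ang 77.7 z 61.0
px [404. 377.] n 69 ctr [862.2 560. ] size [38.  7.] ang 38.8 z 60.8
```

View pics/s1c.png

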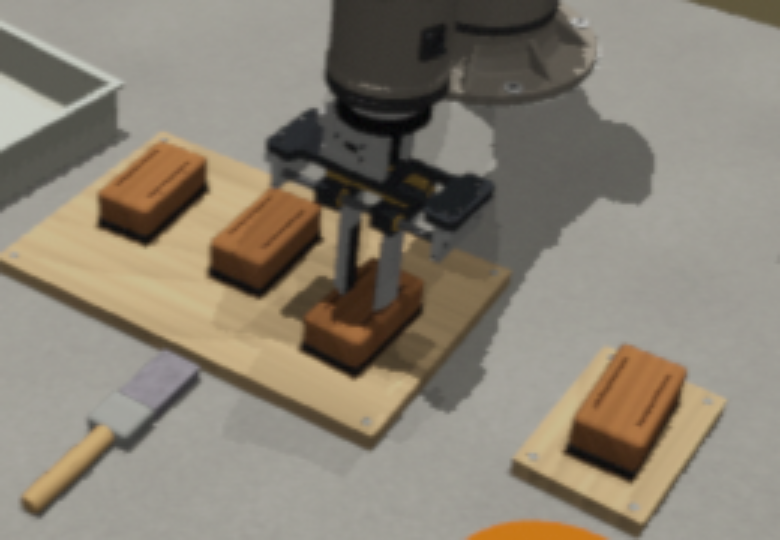

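Run:
```python
from h import *
print(ctrl.nose_length)
c=calibration("scene");K=np.array(c["camera_matrix"]);T=np.array(c["camera_from_world"])
for p in [(546,150,25),(546,178,25),(546,150,60),(546,178,60),(546,135,60),(546,193,60),(546,135,25),(546,193,25)]:
    v=K@(T@np.r_[p,1])[:3]; print(p,(3*(v[:2]/v[2]-[180,100])).round())
a,P=cloud("scene"); cv2.imwrite("pics/s2c.png",cv2.resize(a[160:235,260:340,::-1],None,fx=8,fy=8,interpolation=cv2.INTER_CUBIC))
# points of grey (fingers) near TCP, by height
g=(a.max(-1).astype(int)-a.min(-1)<35)&(abs(P[...,0]-546)<30)&(abs(P[...,1]-166)<70)
for z0 in range(20,120,10):
    m=g&(P[...,2]>=z0)&(P[...,2]<z0+10)
    if m.sum(): print(z0,m.sum(),np.histogram(P[m][:,1],bins=range(110,231,10))[0])
```

```text
11.0
(546, 150, 25) [345. 317.]
(546, 178, 25) [372. 329.]
(546, 150, 60) [348. 286.]
(546, 178, 60) [376. 298.]
(546, 135, 60) [333. 279.]
(546, 193, 60) [391. 305.]
(546, 135, 25) [330. 310.]
(546, 193, 25) [388. 336.]
20 30 [ 0  0  0  0  0  0  0  0 29  0  0  0]
30 1 [0 0 0 0 0 0 0 0 1 0 0 0]
50 55 [ 0  0  1 16 10  4  1 22  1  0  0  0]
60 31 [ 0  0  0  8  8  1  1 11  2  0  0  0]
70 44 [ 0  0  0 13 10  0  0 10 11  0  0  0]
80 48 [ 0  0  0 11 12  0  0 10 15  0  0  0]
90 43 [ 0  0  1 10 11  0  2 10  9  0  0  0]
100 49 [ 0  0  0 12 11  0  0 11 15  0  0  0]
110 45 [ 0  0  0 10 11  0  0 10 14  0  0  0]
```

View pics/s2c.png

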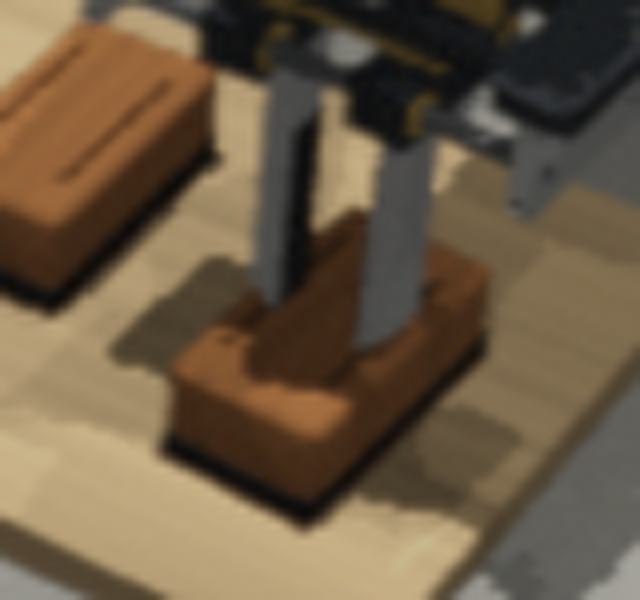

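Run:
```python
from h import *
def s(t): print(t,round(status.get_width()*94,1),round(status.get_grasp_force(),2),F().round(2),status.get_clock())
s("now"); fingers.gripper_to(0.25,15); s("0.25")
fingers.gripper_to(0.9); s("open .9")
fingers.gripper_to(0.5,15); s(".5")
fingers.gripper_to(0.0,15); s("0")
a,P=cloud("scene"); blobs(P,50,68,y=(100,220)); cv2.imwrite("pics/s3c.png",cv2.resize(a[160:235,260:340,::-1],None,fx=8,fy=8,interpolation=cv2.INTER_CUBIC))
```

```text
now 28.1 1.34 [-0.63  1.23  2.51] 8.8833
0.25 23.6 1.18 [-0.16  0.01  2.15] 9.275
open .9 84.8 0.0 [-0.26 -0.3   0.08] 10.3833
.5 47.5 1.02 [0.37 0.22 1.86] 11.225
0 0.6 1.15 [0.01 0.2  2.39] 12.125
px [300. 202.] n 535 ctr [546.9 166.4] size [ 61. 112.] ang 88.0 z 56.8
```

View pics/s3c.png

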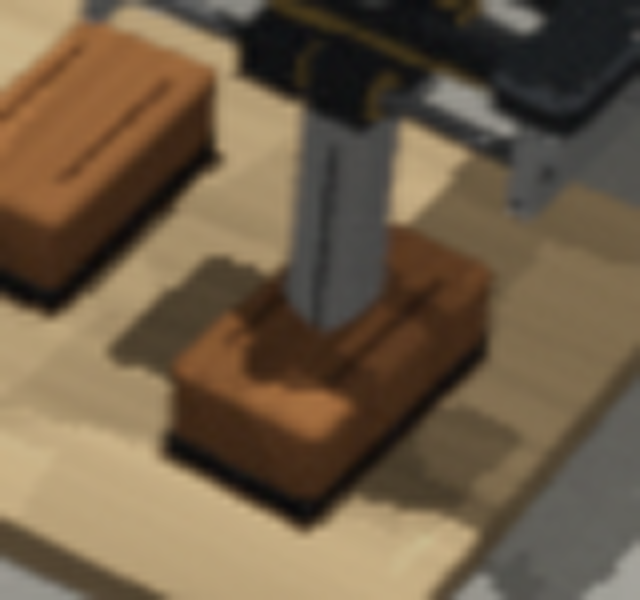

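Run:
```python
from h import *
fingers.gripper_to(1.0); print(F().round(2),status.get_tool_pos().round(1))
for n in ("scene","top"):
    a,P=cloud(n)
    m=(a.max(-1).astype(int)-a.min(-1)<35)&(abs(P[...,0]-546)<20)&(abs(P[...,1]-166)<75)&(P[...,2]>22)
    for z0 in range(20,180,6):
        k=m&(P[...,2]>=z0)&(P[...,2]<z0+6)
        if k.sum(): print(n,z0,np.histogram(P[k][:,1],bins=range(90,241,10))[0])
    if n=="scene": cv2.imwrite("pics/s4c.png",cv2.resize(a[150:240,250:350,::-1],None,fx=6,fy=6,interpolation=cv2.INTER_CUBIC))
```

```text
[ 0.03 -0.29  0.21] [546.5 164.   36. ]
scene 20 [0 0 0 0 0 0 0 0 0 0 8 0 0 0 0]
scene 26 [ 0  0  0  0  0  0  0  0  0  0 12  0  0  0  0]
scene 32 [0 0 0 0 0 0 0 0 0 0 3 0 0 0 0]
scene 44 [0 0 0 0 0 0 0 0 0 0 2 0 0 0 0]
scene 50 [0 0 0 0 0 2 0 0 0 0 1 0 0 0 0]
scene 56 [ 0  0  4  0  2 11  7  0  0  5  0  0  1  0  0]
scene 62 [ 0  0 10  0  0  0  0  0  0  0  0  0  7  3  0]
scene 68 [ 0  2 11  0  0  0  0  0  0  0  0  0  4 10  0]
scene 74 [ 0  1 12  0  0  0  0  0  0  0  0  0  4  9  0]
scene 80 [ 0  1 11  0  0  0  0  0  0  0  0  0  6  7  0]
scene 86 [ 0  1 12  0  0  0  0  0  0  0  0  0  6  8  0]
scene 92 [ 0  2 12  0  0  0  0  0  0  0  0  0  5  9  0]
scene 98 [ 0  4 14  0  0  0  0  0  0  0  0  0  5 10  0]
scene 104 [ 0  1 10  0  0  0  0  0  0  0  0  0  5  9  0]
scene 110 [ 0  2 11  1  0  0  0  0  0  0  0  0  6 10  0]
scene 116 [ 0  0 14  0  0  0  0  0  0  0  0  0  4 12  0]
scene 122 [ 0  2 14  0  0  0  0  0  0  0  0  0  4  6  0]
scene 128 [0 1 7 0 0 0 0 0 0 0 0 0 4 7 0]
scene 134 [ 0  0 14  0  0  0  0  0  0  0  0  0  4  4  0]
scene 140 [0 3 9 0 0 0 0 0 0 0 0 0 0 0 0]
scene 146 [0 0 8 0 0 0 0 0 0 0 0 0 0 0 0]
scene 152 [0 0 3 0 0 0 0 0 0 0 0 0 0 0 0]
scene 158 [0 0 7 0 0 0 0 0 0 0 0 0 0 0 0]
scene 164 [0 0 5 0 0 0 0 0 0 0 3 1 0 0 0]
scene 170 [0 0 5 0 0 0 0 0 1 6 3 4 0 0 0]
scene 176 [0 4 3 1 2 3 2 1 0 0 2 1 1 0 0]
```

View pics/s4c.png

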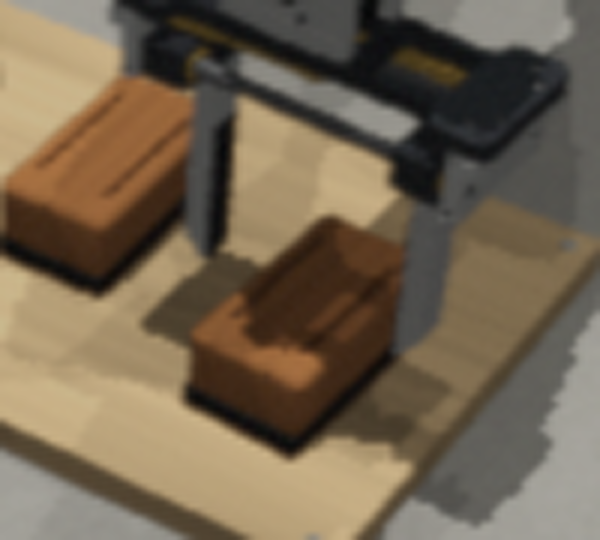

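The scene depth shows the real fingertips at z≈60 while the reported TCP is 36. So the true tool sits about 34 mm higher than reported, and the first "grip" only rode on top of the block. The block still followed the fingers with about 1.6 N of drag. I'll correct z by 34 mm, lower with force checks, grip the sides and repeat the drag back towards -x.

```bash
cat >> h.py <<'E'
ZG=4.0   # commanded TCP z for gripping the body (reported z is 34 mm low)
def test(x,y,a,d=1):
    q=Q(a); fingers.gripper_to(1.0)
    if np.hypot(*(np.array(status.get_tool_pos()[:2])-[x,y]))>5: ctrl.move_to([x,y,60],q)
    ctrl.move_l([x,y,30],q); f0=F(8)
    for z in (20,12,8,ZG):
        ctrl.move_l([x,y,z],q,rate=60)
        if abs(F(2)[2]-f0[2])>4: print("contact at",z,F()); ctrl.move_l([x,y,60],q); return
    fingers.gripper_to(0.2,45); f1=F(); w=status.get_width()*94
    print("grip w",round(w,1),round(status.get_grasp_force(),1),(f1-f0).round(2),"clk",status.get_clock())
    if w<50: return
    z=ZG
    while z>ZG-6:
        z-=0.7; ctrl.move_l([x,y,z],q,rate=10)
        if F()[2]-f0[2]>7: break
    R=[]; print("press z",round(z,1),(F()-f0).round(2))
    for i in range(1,8):
        ctrl.move_l([x+5*i*d,y,z],q,rate=25); f=F(2)-f0; R.append(f)
        if f[2]>14: z+=1
        if f[2]<4.5: z-=0.7
    R=np.array(R); print(R.round(1).tolist()); mu=np.median(np.abs(R[2:,0])/(R[2:,2]+1.8)); print("mu",mu)
    ctrl.move_l([x+35*d,y,ZG],q,rate=20)
    print("relieved",(F()-f0).round(2),"clk",status.get_clock()); return mu
E
python3 - <<'E'
from h import *
test(546.5,164,np.radians(-3),-1)
E
```

```text
grip w 57.6 45.0 [ 0.39  0.16 -0.27] clk 16.3417
press z 1.2 [-1.93  0.79  8.  ]
[[1.3, 0.3, 7.3], [0.9, -0.1, 7.5], [1.5, 0.4, 7.6], [1.0, -0.4, 7.6], [1.4, 0.0, 6.8], [0.4, -0.4, 7.8], [0.9, 0.1, 7.2]]
mu 0.10762201125442349
relieved [0.63 0.23 0.32] clk 20.7167
```

Run:
```python
from h import *
q=Q(np.radians(-3)); fingers.gripper_to(1.0); ctrl.move_l([511.5,164,60],q)
test(508,38.5,np.radians(1.2))
```

```text
grip w 57.7 45.0 [ 0.31 -0.43  0.17] clk 25.1917
press z 1.2 [-1.71 -0.35  8.15]
[[-1.9, 0.3, 8.6], [-1.8, -0.0, 8.4], [-1.9, -0.3, 7.7], [-1.6, -0.1, 8.6], [-1.3, 0.0, 8.3], [-1.6, -0.5, 7.8], [-1.0, 0.3, 8.2]]
mu 0.1569265409552905
relieved [1.12 0.14 0.06] clk 29.5667
```

Run:
```python
from h import *
fingers.gripper_to(1.0); ctrl.move_l([543,38.5,60],Q(np.radians(1.2)))
test(507,-92,np.radians(2.7))
```

```text
grip w 57.8 45.0 [ 0.62  0.64 -0.29] clk 34.075
press z 1.2 [-2.01  0.68  7.49]
[[-4.2, 0.8, 8.7], [-4.9, 0.3, 8.6], [-3.7, 0.6, 8.5], [-4.5, 0.5, 8.4], [-4.3, 0.3, 8.4], [-4.8, -0.0, 8.2], [-3.9, 0.1, 8.0]]
mu 0.41961625368002575
relieved [-0.4  -0.73  0.31] clk 38.45
```

In the side-grip drags, the third block (y≈-92) gives about 4.4 N and bites. The middle one gives about 1.5 N and the first about 1.1 N (1.6 N in its first drag), so both glide. I'll bin those two.

Run:
```python
from h import *
fingers.gripper_to(1.0); ctrl.move_l([542,-92,60],Q(np.radians(2.7)),rate=200)
u=np.array([0.115,0.993]); c=np.array([523,-333.5]); qt=Q(np.radians(-6.6))
def bin_(x,y,a,off):
    q=Q(a); ctrl.move_to([x,y,60],q); ctrl.move_l([x,y,ZG],q,rate=120)
    fingers.gripper_to(0.4,45); print("w",status.get_width()*94)
    ctrl.move_l([x,y,85],q,rate=200)
    t=c+u*off; ctrl.move_to([*t,85],qt); ctrl.move_l([*t,10],qt,rate=150); ctrl.move_l([*t,-7],qt,rate=50)
    print(F(2).round(1),status.get_width()*94); fingers.gripper_to(0.75); ctrl.move_l([*t,90],qt,rate=200); fingers.gripper_to(1.0)
    print("clk",status.get_clock())
bin_(543,38.5,np.radians(1.2),-45)
bin_(511.5,164,np.radians(-3),45)
ctrl.move_l([470,-200,150],qt,rate=250)
a,P=cloud("top","end"); blobs(P,52,68); blobs(P,35,50,y=(-450,-220)); print(status.get_clock())
```

```text
w 57.73721280349987
[-0.4  0.4 -1.5] 57.63217197093003
clk 46.3833
w 57.677700569355125
[ 0.1 -0.2 -2. ] 57.605910997185504
clk 54.6417
px [153. 128.] n 130 ctr [830.7 429.4] size [ 57. 135.] ang 44.6 z 61.5
px [396. 196.] n 359 ctr [ 628.4 -382. ] size [265. 122.] ang 50.4 z 64.1
px [349. 207.] n 123 ctr [ 576.7 -236.4] size [ 10. 157.] ang 83.1 z 64.8
px [306. 216.] n 558 ctr [540.3 -94. ] size [103.  57.] ang 1.6 z 59.9
px [158. 219.] n 579 ctr [520.3 392.4] size [105.  58.] ang 1.4 z 59.3
px [409. 213.] n 60 ctr [ 560.4 -442.6] size [  4. 108.] ang 83.9 z 43.5
px [363. 216.] n 327 ctr [ 535.2 -291.1] size [58. 87.] ang 81.6 z 45.7
px [392. 215.] n 148 ctr [ 554.5 -385.7] size [65. 39.] ang 63.7 z 45.5
55.3333
```

View pics/end.png

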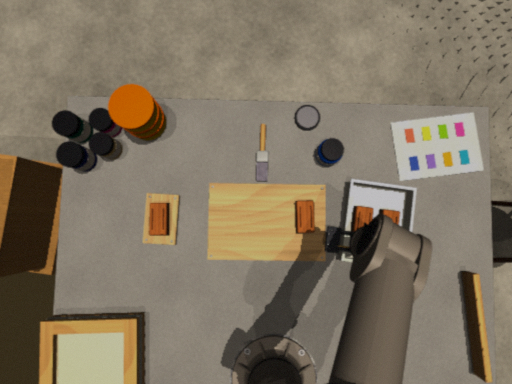

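The end picture shows both blunt blocks flat in the tub at (363,216) and (392,215), tops at z≈45. The sharp block is on the offcut at (306,216), everything else is unmoved, and the gripper is clear.

```bash
python3 -c "
from h import *
print(job.close_job())"
```

```text
the job is handed in; nothing more can be done
None
```

I put the two blunt blocks (first by the small offcut and the middle one) in the waste tub, left the sharp one flat on the big offcut, and handed the job in at about 55 s; no verdict came back.

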